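# Kit a guide carriage and stack the spare tote turned over it

## Task

Two empty stack-nest totes stand nested in their place between the machine bed and the full stack. Lift the upper one out and set it down upright on the open bench, lay the loose guide carriage flat on the floor of the tote that stays, then put the first tote back on top, turned end for end, so that its base stands level on the rim lugs instead of nesting. Put the carriage and the tote down gently without dropping them, leave the bottom tote where it stands, and do not disturb the full stack, the tools or the bottle.

Things in the scene. Friction and masses are not known exactly. Their poses are not given: they have to be found in the camera images.
- spare_tote: Upper tote of the nested pair: open grey plastic tote, 200 (x) x 156 (y) x 72 mm high, 0.26 kg. Origin: centre of underside, z up, x along its length. Rim bead on all four sides, 9 mm wide, 16 mm deep, upright faces, outer faces at x +-100, y +-78; pinch it across the middle of an end, one finger inside. Walls taper to a base of 161 x 117 mm.
- spare_label (a point): Middle of the rim top at spare_tote's +x end, where a blank paper card is folded over the rim (bottom_tote has one at its own +x end): 95.5 mm from the centre, 72 mm above the underside. Nested, both cards are at the same end; stacked, at opposite ends.
- spare_plain (a point): Middle of the rim top at spare_tote's other (-x) end, without a card: 95.5 mm from the centre, 72 mm above the underside. While nested, fingertips up to 22 mm below this rim top touch only the spare tote, deeper ones also the bottom tote's rim. Held by one end the tote droops 2 to 3 degrees, its base swinging about 2 mm towards that end.
- bottom_tote: Lower tote of the nested pair, same moulding and frame as spare_tote, on the bench. Its +x end is about 9 mm from the machine bed, its -y side about 10 mm from the full stack: no finger fits there; its -x end and +y side are open. At first the spare tote is nested in it the same way round, underside 24 mm above this one's.
- bottom_floor (a point): Centre of the bottom tote's floor, top face, 3 mm above its underside. Flat floor clear of the columns: x +-60, y +-42 mm from here; the carriage fits along or across. The long walls are free of columns and lugs between x = -14 and +42 mm: room for fingers beside the carriage.
- bottom_seat (a point): Point 58 mm above the centre of the bottom tote's underside, level with its six lug seats: the spare tote's origin comes here when it stands stacked, turned 180 degrees about z. Lowered straight down; play 2 mm, sloped shoulders of slippery plastic centre it from 6 mm off. The seats lie 14 mm below the rim top.
- bottom_lug (a point): One of the six lugs of a tote (this one: bottom_tote, x = -28, y = +60 mm, 58 mm up). Lugs are ledges 14 mm deep (18 at the ends) atop inside columns; shoulders rise to 4 mm below the rim top. Centres: both long walls x = +56 and -28 (20 mm wide), both end walls y = +22 mm (17 mm wide), so finger room at an end is from y = -55 to +12 mm.
- carriage: Loose linear-guide carriage on the open bench: steel block with black end caps, 78 long (x) x 44 wide (y) x 30 mm high, 0.32 kg, rail groove 20 mm wide along its underside. It goes into the tote the same way up, groove down. Origin: centre of underside, z up; grip it across its 44 mm width.
- full_stack: Bystander: two full totes of the same kind already stacked the turned way, 200 x 156 x 130 mm, 3 kg, beside the -y side of the nested pair. Origin: centre of its underside.
- bed: Fixed machine bed: slotted aluminium plate 680 wide (y) x 280 mm deep (x) on feet, top at 130 mm, guide rail along its rear. Origin: middle of its front edge at bench level; it extends to its +x. The totes stand before its front edge.
- screwdriver: Bystander: screwdriver lying on the machine bed.
- wrench: Bystander: spanner lying on the machine bed.
- oil_bottle: Bystander: white oil bottle, 54 mm across, 140 mm high, standing on the bench to the right. Origin: centre of its underside.
Things that resemble listed ones, but are neither listed nor needed, are in the scene too. Of the things that look like the carriage, the largest one is meant.

How it is judged:
On the way, in this order (a step that is already met when the one before it is completed fails the run):
1. the spare tote is out of the nest and stands upright on the bench, let go (height (world z) of spare_tote below 0.006 m and angle between spare_tote's own z axis and vertical below 0.08 rad and linear speed of spare_tote below 0.02 m/s and contact force between the fingers and spare_tote below 0.1 N), for 0.2 s.
2. the carriage lies flat on the floor of the bottom tote, let go (x of carriage in the frame of bottom_tote between -0.045 and 0.045 m and y of carriage in the frame of bottom_tote between -0.03 and 0.03 m and z of carriage in the frame of bottom_tote between 0 and 0.008 m and angle between carriage's own z axis and vertical below 0.08 rad and linear speed of carriage below 0.02 m/s and contact force between the fingers and carriage below 0.1 N), for 0.2 s.
At the end, for the whole second after the job is handed in: Spare tote at rest on the bottom tote, turned 180 degrees, base 58 mm (+-4) above the other base, centred within 6 mm, level; carriage flat on the bottom tote's floor; bottom tote within 25 mm of its start; full stack (15 mm), tools and bottle (20 mm) not moved (x of spare_tote in the frame of bottom_tote between -0.006 and 0.006 m and y of spare_tote in the frame of bottom_tote between -0.006 and 0.006 m and z of spare_tote in the frame of bottom_tote between 0.054 and 0.062 m and angle between the x axis of spare_tote and the x axis of bottom_tote, either way round below 0.06 rad and angle between each of spare_tote, bottom_tote's own z axis and vertical below 0.03 rad and x of spare_label in the frame of bottom_tote below 0 m and linear speed of each of spare_tote, carriage below 0.02 m/s and x of carriage in the frame of bottom_tote between -0.045 and 0.045 m and y of carriage in the frame of bottom_tote between -0.03 and 0.03 m and z of carriage in the frame of bottom_tote between 0 and 0.008 m and angle between carriage's own z axis and vertical below 0.08 rad and distance of bottom_tote from where it was at the start of the episode below 0.025 m and distance of full_stack from where it was at the start of the episode below 0.015 m and distance of each of screwdriver, wrench, oil_bottle from where it was at the start of the episode below 0.02 m); the robot touches nothing.
It fails at once if the carriage is dropped (falls free, more than about 20 mm) (linear speed of carriage above 0.65 m/s and contact force between the fingers and carriage below 0.5 N).
It fails at once if the spare tote is dropped (falls free, more than about 20 mm) (linear speed of spare_tote above 0.65 m/s and contact force between the fingers and spare_tote below 0.5 N).
It fails at once if the bottom tote is dragged or lifted from its place (25 mm) (distance of bottom_tote from where it was at the start of the episode above 0.025 m).
It fails at once if the full stack is disturbed (distance of full_stack from where it was at the start of the episode above 0.015 m).
It fails at once if a tool or the bottle is disturbed (distance of any of screwdriver, wrench, oil_bottle from where it was at the start of the episode above 0.02 m).
It also fails if it takes over 72 s, if anything falls off the work surface, if the arm or the gripper's body presses on something with over 40 N, if the wrist force passes 120 N, or if a joint passes its speed limit or range.

## Robot

A 6-joint arm with a two-finger parallel gripper is mounted at the origin on the work surface. World frame = base frame: x ahead of the robot, y to its left, z up, the work surface at z = 0. Lengths are in m, angles in rad, forces in N, time in s.
With the tool pointing down it reaches from about 0.375 to 0.9 m from the base axis. Payload 3.1 kg.
Tool frame: the origin (TCP) lies on the front face of the gripper's body, between the roots of the fingers; the fingertips stand 70 mm ahead of it and the grasp point (between the pads) lies 51 mm ahead of it; z points along the fingers, y is the line along which they close (so a half turn about z gives the same grasp; the last joint's range is limited). The gripper opens to 87 mm and grips with 3 to 60 N. Pads are 19 mm wide; open, the fingers measure 117 mm over their backs; the gripper's body (75 mm by 190 mm) begins 51 mm behind the grasp point.
Start: joints at [0.997, 0.527, 1.433, -0, 1.181, -0.178], TCP at [0.241, 0.577, 0.292] pointing down, gripper open.
Joint ranges: [-3.08, 3.08], [-0.75, 2.2], [0.22, 2.44], [-1.43, 4.57], [0, 2.65], [-2.85, 2.85]. Speed limits (rad/s): [2.79, 2.79, 3.14, 3.14, 3.14, 3.14].

## Interface

Orientations are given as a unit quaternion [x, y, z, w].
In Python, from rig import robot, cams, ticket gives the robot as it stands. The module is installed in compiled form; this text tells all that it offers.
- The arm moves only by the shell command python3 -m crank 'ROWS' [FORCE]. ROWS is JSON, a list of rows, each a list of 7 numbers: the shift along the tool's x, y, z in cm, then the turn, a rotation vector about the tool's x, y, z in rad, then the closure, from 0 (fully open) to 1 (shut). A call has 1 to 5 rows; each row shifts and turns the commanded pose from where the row before left it, along the tool's axes as they then stand; what a row does not reach is not made up. A row lasts 1/8 s, in which the tool goes at most 62.5 mm and 10.7 degrees, less where a joint would pass 70% of its speed; a pose out of reach is approached as far as the arm can. A call is refused whole if a number of a shift passes 6.25 or a number of a turn 0.188, either way. A call with a gripper value outside its range is refused whole. The fingers move at their own pace and stop on an object; FORCE is the grip in N (left out, the last holds). Time passes only in rows, so rows that do not move let the fingers close. It gives the time, the measured TCP pose, the force, the opening and the grip force at its end, in the units of the state.
- robot.get_obs(): the state, without advancing time (a new reading comes with each control period).
- cams.camera(name): name is "scene" or "top" or "wrist"; returns the picture (480x640x3 uint8, red, green, blue); there is no depth.
- cams.camera_info(name): a dict with "intrinsics" (3x3 intrinsics, pixels), "pose" (4x4, takes a point from camera to world coordinates). Camera axes: x right, y down, z forward; pixel columns grow to the right and rows downward; lengths in m; the calibration is good to about 2 mm. The wrist camera is an equidistant fisheye: a pixel r from the principal point sees the ray r / f radians off the axis. A picture is of the moment at which its call begins: read the wrist's pose just before it. camera_info takes no time and is no camera call; for the wrist camera it gives the pose at the moment of the call.
- ticket.hand_in(): hands the job in; it is judged then, once.
The state is a dict: "time": time; "q": joint angles; "joint_velocities": joint speeds; "joint_torque": joint torques, N m; "position": TCP position; "tool_rot": TCP orientation; "ft_force": force on the tool from outside, world axes, zero at the start; "moment": the same for the moment, N m; "grip_width": finger opening in m; "grip_force": force on a finger pad.
Only numpy, scipy, OpenCV 4.12 (cv2) and the standard library are available. Lean on these libraries where they do the work, as an engineer would, in place of code of your own. Each camera call takes 0.05 s, during which the arm holds its last target. There are 200 camera calls.

## Working session

There is one attempt and no reset: what is moved stays moved. The work goes in short steps, Python scripts to look and compute and a shell command to move; the robot and the scene stay as the last step left them, time stands still between calls to the robot, and variables do not carry over. Pictures are saved under pics/ and viewed, at most 10 in all, crops included, and the job is handed in when it is done.

```bash
mkdir -p pics; python3 - <<'E'
from rig import robot,cams
import cv2,numpy as np
for n in("scene","top"):
    im=cams.camera(n); cv2.imwrite(f"pics/{n}0.png",im[:,:,::-1])
    i=cams.camera_info(n);print(n,np.round(i["intrinsics"],1).tolist(),np.round(i["pose"],4).tolist())
o=robot.get_obs();print(o)
E
```

```text
scene [[462.0, 0.0, 316.8], [0.0, 462.0, 237.7], [0.0, 0.0, 1.0]] [[-0.611, 0.6283, -0.4815, 1.1615], [0.7916, 0.4779, -0.3808, 0.4508], [-0.0091, -0.6138, -0.7894, 1.0626], [0.0, 0.0, 0.0, 1.0]]
top [[569.9, 0.0, 316.0], [0.0, 569.9, 236.2], [0.0, 0.0, 1.0]] [[-0.0059, -0.9828, 0.1844, 0.3041], [-0.9997, 0.0101, 0.0219, -0.0418], [-0.0234, -0.1842, -0.9826, 1.4395], [0.0, 0.0, 0.0, 1.0]]
{'time': 0.1, 'q': array([ 9.96521178e-01,  5.28375062e-01,  1.43377003e+00,  5.87593381e-06,
        1.18140357e+00, -1.78521766e-01]), 'joint_velocities': array([-0.00031739, -0.00262727, -0.00286688, -0.00115387,  0.00057712,
        0.00188786]), 'joint_torque': array([ 1.45702330e-05, -4.40986562e+01, -1.77151912e+01,  6.34940621e-02,
        5.33860736e-02, -5.69791519e-05]), 'position': array([0.24063459, 0.5762511 , 0.29136953]), 'tool_rot': array([ 1.96588903e-01,  9.80485516e-01, -9.08544158e-04, -3.62016814e-04]), 'ft_force': array([-0.45816387, -0.90242822,  0.69878624]), 'moment': array([-0.01979672, -0.01155556, -0.02328173]), 'grip_force': 0.0, 'grip_width': 0.0870800918878636}
```

View pics/scene0.png

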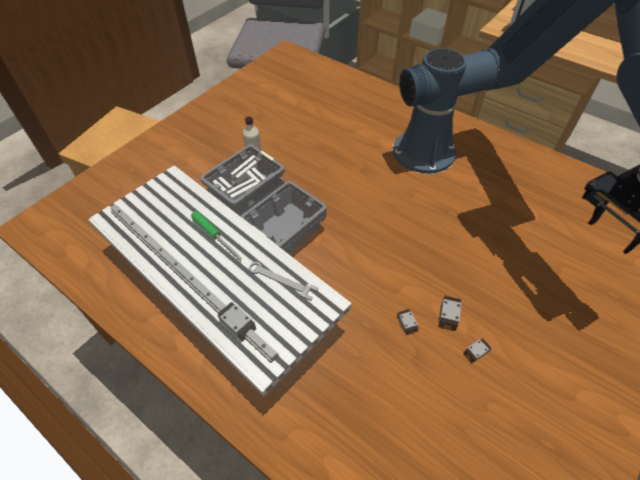

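View pics/top0.png

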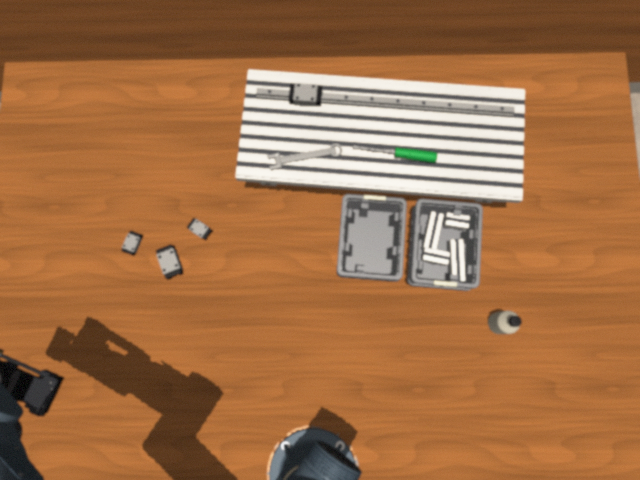

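The top view shows the nested pair at (371,237), with its card at the bed end (374,198), the full stack at (445,244) and the bottle at (507,321). There are four carriage look-alikes: three on the bench at (132,243), (169,262) and (200,228), and one on the rail at (305,94). The loose, largest one looks to be (169,262), so I'll measure it and confirm in a crop.

```bash
cat > h.py <<'E'
from rig import robot,cams
import cv2,numpy as np
from scipy.spatial.transform import Rotation as R
def ray(name,uv,info=None):
    i=info or cams.camera_info(name);K=np.array(i["intrinsics"]);T=np.array(i["pose"])
    x=(uv[0]-K[0,2])/K[0,0];y=(uv[1]-K[1,2])/K[1,1]
    if name=="wrist":
        r=np.hypot(x,y);s=np.sin(r)/max(r,1e-9);d=np.array([x*s,y*s,np.cos(r)])
    else: d=np.array([x,y,1.])
    return T[:3,3],T[:3,:3]@d
def onz(name,uv,z,info=None):
    c,d=ray(name,uv,info);return (c+d*(z-c[2])/d[2])
def state():
    o=robot.get_obs();M=R.from_quat(o["tool_rot"]).as_matrix()
    return o,np.array(o["position"]),M
def delta(target,yaw_y=None):
    """rows needed: shift in tool axes (cm) to bring TCP to target; turn about tool z so tool y is along yaw_y (deg, world)"""
    o,p,M=state()
    print("t",round(o["time"],2),"tcp",np.round(p,4),"tool x",np.round(M[:,0],3),"y",np.round(M[:,1],3),"q",np.round(o["q"],2))
    print("shift cm in tool axes now",np.round(M.T@(np.array(target)-p)*100,2))
    if yaw_y is not None:
        a=np.arctan2(M[1,1],M[0,1]);d=(np.radians(yaw_y)-a+np.pi/2)%np.pi-np.pi/2
        print("turn about tool z",round(-d,3),"; shift after turn, axes:",end=" ")
        Y=R.from_rotvec([0,0,d]).as_matrix()@M
        print(np.round(Y.T@(np.array(target)-p)*100,2))
E
python3 - <<'E'
from h import *
im=cams.camera("top");hsv=cv2.cvtColor(im,cv2.COLOR_RGB2HSV)
m=((hsv[...,1]<70)|(hsv[...,2]<60)).astype(np.uint8)*255
for nm,(x0,y0,x1,y1),z in(("carr",(110,215,225,290),.03),("totes",(333,195,490,295),.096),):
    s=np.zeros_like(m);s[y0:y1,x0:x1]=m[y0:y1,x0:x1]
    for c in cv2.findContours(s,cv2.RETR_EXTERNAL,cv2.CHAIN_APPROX_NONE)[0]:
        if cv2.contourArea(c)<100:continue
        r=cv2.minAreaRect(c)
        w=np.array([onz("top",p,z) for p in cv2.boxPoints(r)])
        print(nm,np.round(r[0],1),"centre",np.round(onz("top",r[0],z),3),"sides",np.round([np.linalg.norm(w[1]-w[0]),np.linalg.norm(w[2]-w[1])],3),"yaws",np.round(np.degrees([np.arctan2(*(w[1]-w[0])[1::-1]),np.arctan2(*(w[2]-w[1])[1::-1])]),1))
a=cv2.resize(im[215:290,110:225],None,fx=5,fy=5,interpolation=cv2.INTER_CUBIC)
b=cv2.resize(im[190:290,330:415],(319,375),interpolation=cv2.INTER_CUBIC)
b=cv2.resize(b,(220,375)) if 0 else b[:, :]
out=np.hstack([cv2.resize(a,(479,312)),cv2.resize(b,(265,312))])
cv2.imwrite("pics/crop1.png",out[:,:,::-1])
print("bottle",onz("top",(513,321),.14))
E
```

```text
carr [169.  261.7] centre [0.507 0.359 0.03 ] sides [0.048 0.076] yaws [ -69.5 -157.7]
carr [131.4 242.5] centre [0.557 0.457 0.03 ] sides [0.05  0.037] yaws [ -15.4 -108.8]
carr [199.1 228.5] centre [0.591 0.286 0.03 ] sides [0.033 0.053] yaws [ -35.3 -127.1]
totes [447.4 239.8] centre [ 0.544 -0.325  0.096] sides [0.236 0.183] yaws [ -7.1 -96.1]
totes [371.9 236.7] centre [ 0.553 -0.146  0.096] sides [0.205 0.158] yaws [ -5.1 -95.2]
bottle [ 0.35012071 -0.45298284  0.14      ]
```

View pics/crop1.png

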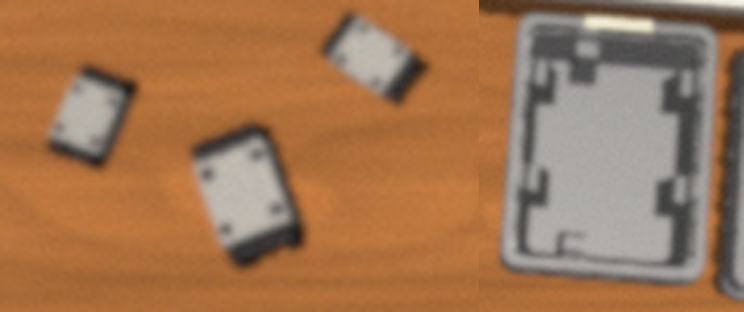

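The crop confirms it. The carriage at (169,262) is the largest of the three loose ones, about 76 x 48 mm against about 50 x 35 mm for the other two, and the one at (305,94) sits on the bed rail. It lies at about (0.507, 0.359) with its axis at about 22°. The pair is centred at about (0.553, -0.146) with yaw about -5° and its card at the bed end. I'll go above the plain end.

```bash
python3 -m crank '[[0,0,0,0,0,0.18,0],[0,0,0,0,0,0.18,0],[0,0,0,0,0,0.18,0],[0,0,0,0,0,0.18,0]]' 8; python3 -m crank '[[0,0,0,0,0,0.18,0],[0,0,0,0,0,0.18,0],[0,0,0,0,0,0.18,0]]'; python3 -c "
from h import *
delta((.458,-.138,.25),-5)
i=cams.camera_info('wrist');o,p,M=state();T=np.array(i['pose']);print(np.array(i['intrinsics']));print(M.T@(T[:3,3]-p),M.T@T[:3,:3])"
```

```text
time: 0.65
position: [0.2408, 0.5764, 0.2918]
tool_rot: [0.532, 0.847, -0.0, -0.0]
ft_force: [1.2, 0.0, -0.5]
grip_width: 0.0871
grip_force: 0.0
time: 1.02
position: [0.2408, 0.5764, 0.2918]
tool_rot: [0.739, 0.674, -0.0, 0.0]
ft_force: [0.3, -0.3, 0.3]
grip_width: 0.087
grip_force: 0.0
t 1.02 tcp [0.2408 0.5764 0.2918] tool x [ 0.091  0.996 -0.001] y [ 0.996 -0.091 -0.   ] q [1.   0.53 1.43 0.   1.18 1.09]
shift cm in tool axes now [-69.17  28.13   4.23]
turn about tool z -0.004 ; shift after turn, axes: [-69.28  27.87   4.23]
[[371.64829954   0.         319.80208093]
 [  0.         371.64829954 236.26657495]
 [  0.           0.           1.        ]]
[ 0.08227923 -0.00061913 -0.09232655] [[ 9.10971959e-05 -9.54252461e-01 -2.99002061e-01]
 [ 9.99999903e-01  2.16102950e-04 -3.85012679e-04]
 [ 4.32014524e-04 -2.99001997e-01  9.54252388e-01]]
```

```bash
python3 -m crank '[[-5,2,0,0,0,0,0],[-5,2,0,0,0,0,0],[-5,2,0,0,0,0,0],[-5,2,0,0,0,0,0],[-5,2,0,0,0,0,0]]' >/dev/null; python3 -m crank '[[-5,2,0,0,0,0,0],[-5,2,0,0,0,0,0],[-5,2,0,0,0,0,0],[-5,2,0,0,0,0,0],[-5,2,0,0,0,0,0]]'>/dev/null;  python3 -m crank '[[-5,2,0,0,0,0,0],[-5,2,1,0,0,0,0],[-5,2,1,0,0,0,0],[-4,2,2,0,0,0,0],[0,0,0,0,0,0,0]]'; python3 - <<'E'
from h import *
delta((.458,-.138,.25),-5)
i=cams.camera_info("wrist");im=cams.camera("wrist");cv2.imwrite("pics/w1.png",im[:,:,::-1])
np.save("w1.npy",i["pose"])
t=cams.camera("top");cv2.imwrite("pics/t1.png",t[:,:,::-1])
E
```

```text
time: 2.9
position: [0.4622, -0.1375, 0.251]
tool_rot: [0.738, 0.675, -0.0, -0.0]
ft_force: [0.1, 0.4, -0.2]
grip_width: 0.0869
grip_force: 0.0
t 2.9 tcp [ 0.4622 -0.1375  0.251 ] tool x [ 0.089  0.996 -0.   ] y [ 0.996 -0.089 -0.001] q [-0.52  0.4   1.83 -0.    0.92 -0.43]
shift cm in tool axes now [-0.09 -0.41  0.1 ]
turn about tool z -0.002 ; shift after turn, axes: [-0.08 -0.42  0.1 ]
```

View pics/w1.png

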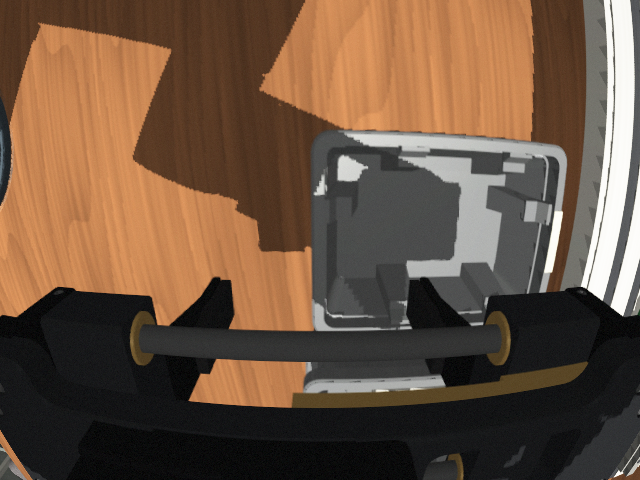

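The wrist view shows the tote's near rim at column about 312 (rows 150–325), its +y side at row about 133–145, and the card at (557,240). The gripper's long body axis runs along tool y. I'll cast these points onto the rim plane.

```bash
python3 - <<'E'
from h import *
i=dict(cams.camera_info("wrist"));i["pose"]=np.load("w1.npy")
for n,uv in dict(nl1=(312,170),nl2=(312,310),nin1=(327,200),corTL=(314,140),side1=(350,130),side2=(500,139),corTR=(564,150),right=(565,180)).items():print(n,np.round(onz("wrist",uv,.096,i),4))
# top view again: outer edges of the pair rim via mask, sub-pixel line fits
im=cv2.imread("pics/top0.png");hsv=cv2.cvtColor(im,cv2.COLOR_BGR2HSV);s=hsv[...,1].astype(int)
for r in(210,225,240,255,270):
    row=s[r];a=[c for c in range(333,412) if row[c]<75];print(r,a[0],a[-1],np.round(onz("top",(a[0]-.5,r),.096)[:2],4))
for c in(348,360,372,384,396):
    col=s[:,c];a=[r for r in range(262,292) if col[r]<75];print(c,a[-1],np.round(onz("top",(c,a[-1]+.5),.096)[:2],4), "bed edge",[r for r in range(175,200) if col[r]<75][:30][-1:])
E
```

```text
nl1 [ 0.4608 -0.0861  0.096 ]
nl2 [ 0.4508 -0.1902  0.096 ]
nin1 [ 0.469  -0.1074  0.096 ]
corTL [ 0.464  -0.0662  0.096 ]
side1 [ 0.4882 -0.0615  0.096 ]
side2 [ 0.5961 -0.0718  0.096 ]
corTR [ 0.6552 -0.0801  0.096 ]
right [ 0.6572 -0.1037  0.096 ]
210 342 405 [ 0.6199 -0.0739]
225 341 411 [ 0.5829 -0.0709]
240 339 411 [ 0.5463 -0.0657]
255 338 411 [ 0.51   -0.0628]
270 337 411 [ 0.4741 -0.06  ]
348 276 [ 0.4584 -0.0869] bed edge [199]
360 277 [ 0.4558 -0.1152] bed edge [199]
372 278 [ 0.4532 -0.1435] bed edge [199]
384 279 [ 0.4506 -0.1717] bed edge [199]
396 280 [ 0.448  -0.1998] bed edge [199]
```

```bash
python3 -m crank '[[-0.2,-0.3,2.5,0,0,0,0],[0,0,2.5,0,0,0,0],[0,0,2.5,0,0,0,0],[0,0,2,0,0,0,0],[0,0,0.9,0,0,0,0]]' 30;  python3 -m crank '[[0,0,0,0,0,0,0],[0,0,0,0,0,0,1],[0,0,0,0,0,0,1],[0,0,0,0,0,0,1],[0,0,0,0,0,0,1]]'; python3 -m crank '[[0,0,0,0,0,0,1],[0,0,0,0,0,0,1],[0,0,0,0,0,0,1]]'
```

```text
time: 3.62
position: [0.4575, -0.1347, 0.148]
tool_rot: [0.736, 0.677, -0.0, -0.001]
ft_force: [-0.3, 0.1, 0.5]
grip_width: 0.0872
grip_force: 0.0
time: 4.25
position: [0.4582, -0.1364, 0.1485]
tool_rot: [0.737, 0.676, 0.0, 0.0]
ft_force: [-0.1, 0.1, 0.4]
grip_width: 0.0546
grip_force: 0.0
time: 4.62
position: [0.4581, -0.1364, 0.1482]
tool_rot: [0.737, 0.676, -0.0, -0.0]
ft_force: [-0.4, 0.1, 0.3]
grip_width: 0.0249
grip_force: 0.0
```

```bash
python3 -m crank '[[0,0,0,0,0,0,1],[0,0,0,0,0,0,1],[0,0,0,0,0,0,1],[0,0,0,0,0,0,1]]'; python3 -m crank '[[0,0,-0.5,0,0,0,1],[0,0,-0.7,0,0,0,1],[0,0,-1,0,0,0,1]]'
```

```text
time: 5.12
position: [0.4585, -0.1365, 0.1484]
tool_rot: [0.737, 0.676, 0.0, 0.001]
ft_force: [0.6, -0.1, 0.3]
grip_width: 0.01
grip_force: 29.7
time: 5.5
position: [0.4574, -0.1359, 0.1705]
tool_rot: [0.736, 0.677, -0.0, -0.001]
ft_force: [0.8, 0.0, -2.9]
grip_width: 0.0094
grip_force: 29.7
```

```bash
python3 -m crank '[[0,0,-2,0,0,0,1],[0,0,-3,0,0,0,1],[0,0,-3,0,0,0,1],[0,0,-3,0,0,0,1],[0,0,-2,0,0,0,1]]'; python3 - <<'E'
from h import *
s=cams.camera("scene");t=cams.camera("top")
cv2.imwrite("pics/lift.png",np.hstack([cv2.resize(s[130:310,180:380],(400,360)),cv2.resize(t[180:320,320:500],(400,360))])[:,:,::-1])
E
```

```text
time: 6.12
position: [0.457, -0.1357, 0.3016]
tool_rot: [0.736, 0.677, -0.0, -0.001]
ft_force: [0.4, -0.6, -3.0]
grip_width: 0.0097
grip_force: 29.7
```

View pics/lift.png

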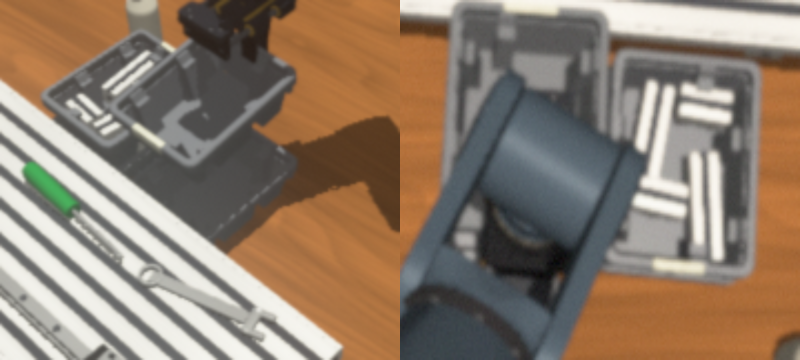

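The wrist holds only the spare tote. The bottom tote stays in place at the left of the top crop, and the card faces the bed. I'll carry it to +y and turn it 95°.

```bash
python3 -m crank '[[1.5,0,0,0,0,0,1],[3,0,0,0,0,0,1],[4,0,0,0,0,0,1],[3,0,0,0,0,0,1],[2,0,0,0,0,-0.08,1]]'; python3 -m crank '[[0,0,0,0,0,-0.14,1],[0,0,0,0,0,-0.16,1],[0,0,0,0,0,-0.16,1],[0,0,0,0,0,-0.16,1],[0,0,0,0,0,-0.16,1]]'>/dev/null; python3 -m crank '[[0,0,0,0,0,-0.16,1],[0,0,0,0,0,-0.16,1],[0,0,0,0,0,-0.16,1],[0,0,0,0,0,-0.16,1],[0,0,0,0,0,-0.16,1]]'; python3 -c "
from h import *
delta((.47,0,.126),90)"
```

```text
time: 6.85
position: [0.4679, 0.0008, 0.2986]
tool_rot: [0.708, 0.707, -0.001, -0.002]
ft_force: [-0.7, -1.1, -2.5]
grip_width: 0.0095
grip_force: 29.8
time: 8.1
position: [0.4683, -0.0007, 0.2987]
tool_rot: [-0.005, 1.0, 0.0, -0.002]
ft_force: [0.3, 0.7, -2.9]
grip_width: 0.0094
grip_force: 29.8
t 8.1 tcp [ 0.4683 -0.0007  0.2987] tool x [-1.    -0.01   0.004] y [-0.01   1.     0.001] q [-0.24  0.31  1.8  -0.    1.03 -1.82]
shift cm in tool axes now [-0.23  0.06 17.27]
turn about tool z 0.01 ; shift after turn, axes: [-0.23  0.06 17.27]
```

```bash
python3 -m crank '[[0,0,2,0,0,0,1],[0,0,4,0,0,0,1],[0,0,4,0,0,0,1],[0,0,4,0,0,0,1],[0,0,2,0,0,0,1]]'>/dev/null; python3 -m crank '[[0,0,0.4,0,0,0,1],[0,0,0.2,0,0,0,1],[0,0,0.2,0,0,0,1],[0,0,0.2,0,0,0,1],[0,0,0.2,0,0,0,1]]'; python3 -m crank '[[0,0,0.1,0,0,0,1],[0,0,0.1,0,0,0,1],[0,0,0,0,0,0,1]]'
```

```text
time: 9.35
position: [0.47, -0.002, 0.1287]
tool_rot: [-0.002, 1.0, -0.0, 0.001]
ft_force: [-0.1, 0.2, -1.3]
grip_width: 0.0085
grip_force: 43.9
time: 9.72
position: [0.4698, -0.0019, 0.1263]
tool_rot: [-0.002, 1.0, -0.0, 0.0]
ft_force: [-0.0, -0.6, 0.5]
grip_width: 0.0087
grip_force: 40.6
```

```bash
python3 -m crank '[[0,0,0.1,0,0,0,1],[0,0,0,0,0,0,0],[0,0,0,0,0,0,0],[0,0,0,0,0,0,0],[0,0,0,0,0,0,0]]'; python3 -m crank '[[0,0,0,0,0,0,0],[0,0,-1,0,0,0,0],[0,0,-4,0,0,0,0],[0,0,-4,0,0,0,0],[0,0,-1,0,0,0.18,0]]'; python3 -m crank '[[0,0,0,0,0,0.18,0],[0,0,0,0,0,0.18,0],[0,0,0,0,0,0.18,0],[0,0,0,0,0,0.18,0],[0,0,0,0,0,0.18,0]]'>/dev/null;  python3 -m crank '[[0,0,0,0,0,0.18,0],[0,0,0,0,0,0.18,0],[0,0,0,0,0,0.18,0],[0,0,0,0,0,0.18,0],[0,0,0,0,0,0.18,0]]'>/dev/null;  python3 -m crank '[[0,0,0,0,0,0.18,0],[0,0,0,0,0,0.18,0],[0,0,0,0,0,0.18,0],[0,0,0,0,0,0.18,0],[0,0,0,0,0,0.06,0]]';  python3 -c "
from h import *
delta((.507,.359,.2),-68)"
```

```text
time: 10.35
position: [0.4694, -0.0017, 0.1251]
tool_rot: [-0.002, 1.0, 0.0, -0.0]
ft_force: [-0.7, -0.2, -0.2]
grip_width: 0.0412
grip_force: 0.0
time: 10.98
position: [0.4707, -0.002, 0.2283]
tool_rot: [0.09, 0.996, -0.0, 0.003]
ft_force: [-0.5, 0.4, -0.3]
grip_width: 0.0852
grip_force: 0.0
time: 12.85
position: [0.4695, -0.0018, 0.2259]
tool_rot: [0.982, 0.19, 0.0, 0.0]
ft_force: [-0.3, -0.4, 0.1]
grip_width: 0.087
grip_force: 0.0
t 12.85 tcp [ 0.4695 -0.0018  0.2259] tool x [0.928 0.374 0.   ] y [ 0.374 -0.928  0.   ] q [-0.24  0.43  1.88  0.    0.83  0.95]
shift cm in tool axes now [ 16.96 -32.06   2.59]
turn about tool z -0.001 ; shift after turn, axes: [ 16.99 -32.05   2.59]
```

```bash
python3 -m crank '[[2.4,-4.6,0,0,0,0,0],[2.4,-4.6,0,0,0,0,0],[2.4,-4.6,0,0,0,0,0],[2.4,-4.6,0,0,0,0,0],[2.4,-4.6,0,0,0,0,0]]' >/dev/null; python3 -m crank '[[2.5,-4.6,1,0,0,0,0],[2.5,-4.5,1.6,0,0,0,0],[0,0,0,0,0,0,0]]'; python3 - <<'E'
from h import *
delta((.507,.359,.085),-68)
i=cams.camera_info("wrist");im=cams.camera("wrist");cv2.imwrite("pics/w2.png",im[:,:,::-1])
np.save("w2.npy",i["pose"]);t=cams.camera("top");cv2.imwrite("pics/t2.png",t[:,:,::-1])
E
```

```text
time: 13.85
position: [0.5055, 0.3626, 0.1985]
tool_rot: [0.981, 0.194, -0.0, -0.0]
ft_force: [0.2, -0.2, -0.5]
grip_width: 0.0871
grip_force: 0.0
t 13.85 tcp [0.5055 0.3626 0.1985] tool x [ 0.925  0.381 -0.   ] y [ 0.381 -0.925 -0.   ] q [0.44 0.64 1.52 0.   0.98 1.62]
shift cm in tool axes now [ 0.    0.39 11.35]
turn about tool z 0.006 ; shift after turn, axes: [ 0.    0.39 11.35]
```

View pics/w2.png

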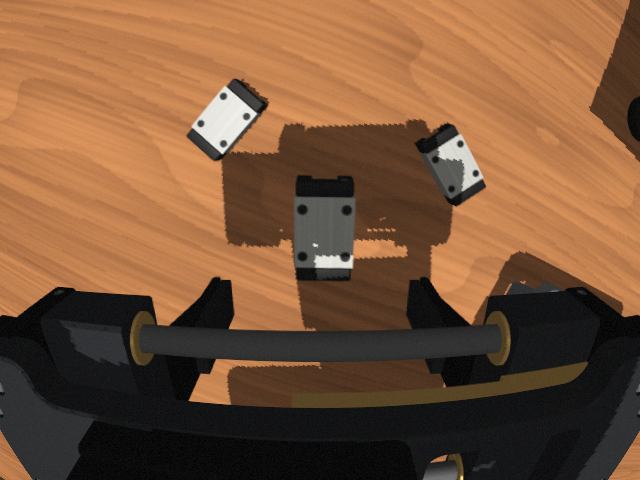

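View pics/t2.png

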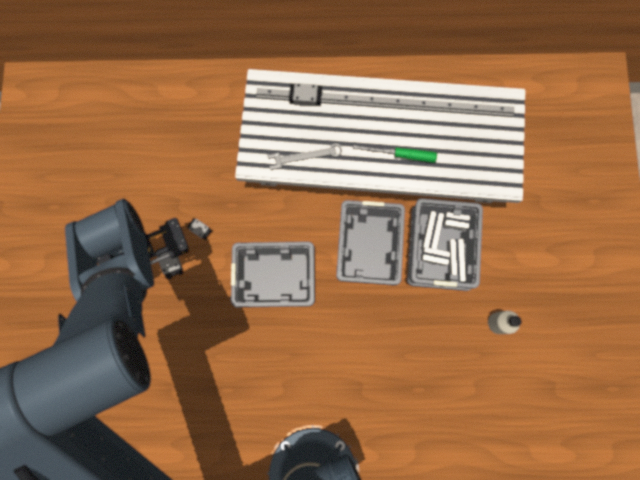

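The wrist view shows the carriage at columns 294–355 and rows 178–279, aligned with the fingers. The top view shows the spare tote standing at (273,274) with its card at the left end (234,275), and the bottom tote in place at (371,243).

```bash
python3 - <<'E'
from h import *
i=dict(cams.camera_info("wrist"));i["pose"]=np.load("w2.npy")
P={n:onz("wrist",uv,.03,i) for n,uv in dict(l1=(295,200),l2=(294.5,260),r1=(354.5,200),r2=(354.5,260),far=(325,179),near=(325,279)).items()}
for n in P:print(n,np.round(P[n],4))
print("width",np.linalg.norm(P['l1']-P['r1']),np.linalg.norm(P['far']-P['near']),"axis",np.degrees(np.arctan2(*(P['far']-P['near'])[1::-1])))
c=(P['far']+P['near'])/2; w=(P['l1']+P['r1']+P['l2']+P['r2'])/4;print("c",c,w)
delta((*c[:2],.08),-68)
im=cv2.imread("pics/t2.png");hsv=cv2.cvtColor(im,cv2.COLOR_BGR2HSV)
m=(hsv[...,1]<75).astype(np.uint8)*255
for nm,(x0,y0,x1,y1) in(("bottom",(333,200,408,290)),("spare",(226,235,322,312))):
    s=np.zeros_like(m);s[y0:y1,x0:x1]=m[y0:y1,x0:x1]
    c=max(cv2.findContours(s,0,1)[0],key=cv2.contourArea);r=cv2.minAreaRect(c);wv=np.array([onz("top",p,.072) for p in cv2.boxPoints(r)])
    e=[wv[1]-wv[0],wv[2]-wv[1]];print(nm,np.round(wv.mean(0),4),[(round(np.linalg.norm(v),3),round(float(np.degrees(np.arctan2(v[1],v[0]))),1)) for v in e])
E
```

```text
l1 [0.5239 0.3895 0.03  ]
l2 [0.4809 0.3732 0.03  ]
r1 [0.5402 0.3501 0.03  ]
r2 [0.4981 0.3314 0.03  ]
far [0.5462 0.3755 0.03  ]
near [0.4753 0.346  0.03  ]
width 0.04269254749123135 0.07678530044681481 axis 22.595406539375517
c [0.51070749 0.36072176 0.03      ] [0.51080526 0.36105599 0.03      ]
t 13.95 tcp [0.5056 0.3595 0.1993] tool x [ 0.926  0.378 -0.001] y [ 0.378 -0.926  0.001] q [ 0.44  0.63  1.53 -0.    0.98  1.62]
shift cm in tool axes now [ 0.53  0.08 11.93]
turn about tool z 0.003 ; shift after turn, axes: [ 0.53  0.07 11.93]
bottom [ 0.5462 -0.1445  0.072 ] [(np.float64(0.202), -4.8), (np.float64(0.158), -94.9)]
spare [0.4695 0.0964 0.072 ] [(np.float64(0.207), -89.1), (np.float64(0.156), -178.9)]
```

```bash
python3 -m crank '[[0.5,0.1,2.5,0,0,0,0],[0,0,3,0,0,0,0],[0,0,3,0,0,0,0],[0,0,2.2,0,0,0,0],[0,0,1,0,0,0,0]]' 35;  python3 -m crank '[[0,0,0,0,0,0,1],[0,0,0,0,0,0,1],[0,0,0,0,0,0,1],[0,0,0,0,0,0,1],[0,0,0,0,0,0,1]]'; python3 -m crank '[[0,0,0,0,0,0,1],[0,0,0,0,0,0,1],[0,0,-0.7,0,0,0,1],[0,0,-2,0,0,0,1]]'
```

```text
time: 14.58
position: [0.5111, 0.3586, 0.0818]
tool_rot: [0.982, 0.191, -0.001, 0.0]
ft_force: [-0.3, -0.7, 0.3]
grip_width: 0.087
grip_force: 0.0
time: 15.2
position: [0.5113, 0.3608, 0.0826]
tool_rot: [0.981, 0.192, 0.0, -0.0]
ft_force: [-2.2, 2.9, 2.2]
grip_width: 0.0449
grip_force: 1.4
time: 15.7
position: [0.5103, 0.3597, 0.1084]
tool_rot: [0.981, 0.192, -0.002, 0.001]
ft_force: [0.5, 0.0, -2.2]
grip_width: 0.0438
grip_force: 35.0
```

```bash
python3 -m crank '[[0,0,-3,0,0,0,1],[0,0,-4,0,0,0,1],[0,0,-4,0,0,-0.09,1],[0,0,-3,0,0,-0.15,1],[0,0,0,0,0,-0.15,1]]'>/dev/null;  python3 -m crank '[[0,0,0,0,0,-0.15,1],[0,0,0,0,0,-0.15,1],[0,0,0,0,0,-0.15,1],[0,0,0,0,0,-0.15,1],[0,0,0,0,0,-0.1,1]]';  python3 -c "
from h import *
delta((.556,-.146,.25),-5.2)"
```

```text
time: 16.95
position: [0.5111, 0.3601, 0.2502]
tool_rot: [0.739, 0.674, 0.0, 0.0]
ft_force: [-0.4, -1.0, -2.7]
grip_width: 0.0438
grip_force: 35.0
t 16.95 tcp [0.5111 0.3601 0.2502] tool x [ 0.091  0.996 -0.   ] y [ 0.996 -0.091  0.   ] q [ 0.44  0.58  1.47 -0.    1.09  0.53]
shift cm in tool axes now [-4.999e+01  9.090e+00  4.000e-02]
turn about tool z -0.001 ; shift after turn, axes: [-5.00e+01  9.06e+00  4.00e-02]
```

```bash
python3 -m crank '[[-3,0.6,0,0,0,0,1],[-5,0.9,0,0,0,0,1],[-5,0.9,0,0,0,0,1],[-5,0.9,0,0,0,0,1],[-5,0.9,0,0,0,0,1]]'>/dev/null;  python3 -m crank '[[-5,0.9,0,0,0,0,1],[-5,0.9,0,0,0,0,1],[-5,0.9,0,0,0,0,1],[-5,0.9,0,0,0,0,1],[-5,0.9,0,0,0,0,1]]'>/dev/null;  python3 -m crank '[[-2,0.4,0,0,0,0,1],[0,0,0,0,0,0,1]]'; python3 - <<'E'
from h import *
delta((.556,-.146,.088),-5.2)
i=cams.camera_info("wrist");im=cams.camera("wrist");cv2.imwrite("pics/w3.png",im[:,:,::-1])
np.save("w3.npy",i["pose"])
E
```

```text
time: 18.45
position: [0.5544, -0.1471, 0.2498]
tool_rot: [0.741, 0.672, 0.0, 0.0]
ft_force: [0.5, 0.8, -2.6]
grip_width: 0.0437
grip_force: 35.0
t 18.45 tcp [ 0.5544 -0.1471  0.2498] tool x [0.097 0.995 0.   ] y [ 0.995 -0.097  0.001] q [-0.45  0.51  1.61  0.    1.02 -0.36]
shift cm in tool axes now [ 0.12  0.13 16.18]
turn about tool z -0.007 ; shift after turn, axes: [ 0.12  0.13 16.18]
```

View pics/w3.png

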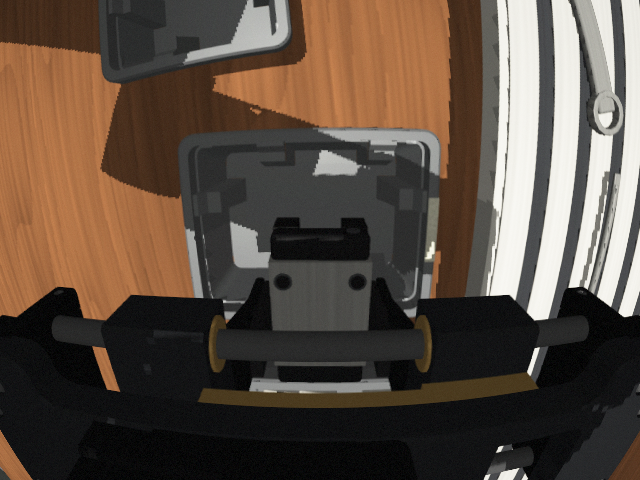

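The bottom tote's rim shows its left edge at about (180,160)–(190,290), right edge at about (440,160) and top edge at about row 131. The carriage is held centred and square to it.

```bash
python3 - <<'E'
from h import *
i=dict(cams.camera_info("wrist"));i["pose"]=np.load("w3.npy")
P={n:onz("wrist",uv,.072,i) for n,uv in dict(l1=(180,155),l2=(188,270),r1=(440,155),r2=(437,230),t1=(220,132),t2=(310,128),t3=(400,130)).items()}
for n in P:print(n,np.round(P[n],4))
g=cv2.imread("pics/w3.png")
for r in(160,200,240,280):print(r,[int(v) for v in g[r,174:200].mean(1)],[int(v) for v in g[r,425:448].mean(1)])
for c in(220,310,400):print(c,[int(v) for v in g[122:140,c].mean(1)])
E
```

```text
l1 [ 0.4544 -0.0748  0.072 ]
l2 [ 0.443  -0.1677  0.072 ]
r1 [ 0.6494 -0.0947  0.072 ]
r2 [ 0.6455 -0.1532  0.072 ]
t1 [ 0.4885 -0.0624  0.072 ]
t2 [ 0.5546 -0.0677  0.072 ]
t3 [ 0.6196 -0.0744  0.072 ]
160 [48, 44, 45, 43, 55, 56, 62, 65, 63, 60, 62, 62, 66, 61, 45, 41, 43, 40, 44, 43, 45, 57, 60, 53, 48, 46] [55, 51, 47, 49, 50, 139, 163, 162, 162, 160, 161, 161, 162, 150, 110, 106, 105, 110, 108, 113, 111, 112, 105]
200 [108, 109, 110, 106, 108, 107, 108, 91, 56, 60, 61, 64, 63, 60, 64, 66, 60, 52, 45, 57, 61, 62, 63, 54, 52, 46] [60, 57, 48, 80, 109, 117, 122, 123, 121, 119, 118, 117, 119, 117, 78, 50, 48, 46, 51, 50, 47, 50, 50]
240 [105, 104, 108, 109, 106, 104, 102, 105, 108, 108, 107, 105, 119, 147, 164, 167, 166, 166, 167, 166, 168, 82, 42, 39, 44, 42] [54, 92, 112, 113, 114, 110, 116, 120, 118, 118, 109, 87, 47, 47, 45, 51, 44, 47, 49, 51, 49, 50, 46]
280 [112, 111, 110, 110, 112, 113, 111, 106, 102, 106, 103, 110, 110, 109, 106, 107, 107, 115, 131, 151, 158, 161, 159, 160, 158, 158] [151, 155, 152, 150, 153, 130, 113, 101, 100, 102, 106, 106, 113, 59, 44, 47, 47, 50, 47, 47, 45, 48, 49]
220 [42, 47, 48, 48, 47, 49, 48, 49, 47, 51, 60, 60, 59, 66, 64, 63, 66, 64]
310 [106, 80, 50, 46, 43, 50, 59, 60, 63, 64, 63, 65, 65, 64, 64, 62, 63, 62]
400 [120, 121, 122, 120, 116, 89, 92, 118, 129, 156, 166, 169, 167, 167, 168, 167, 167, 169]
```

```bash
python3 - <<'E'
from h import *
i=dict(cams.camera_info("wrist"));i["pose"]=np.load("w3.npy")
W=lambda L:np.array([onz("wrist",u,.072,i)[:2] for u in L])
l=W([(177.5,160),(181.5,200),(186.5,240),(192,280)]);r=W([(438.5,160),(438.5,200),(436,240)]);t=W([(220,131.5),(310,127.5),(400,129)])
d=t[-1]-t[0];yt=np.degrees(np.arctan2(d[1],d[0]));dl=l[0]-l[-1];yl=np.degrees(np.arctan2(dl[1],dl[0]))-90
print("yaw top side",yt,"near end",yl)
y=np.radians((yt+yl)/2);ex=np.array([np.cos(y),np.sin(y)]);ey=np.array([-ex[1],ex[0]])
print("x lo/hi",(l@ex).round(4),(r@ex).round(4),"y hi",(t@ey).round(4))
cx=((l@ex).mean()+.1+(r@ex).mean()-.1)/2;cy=(t@ey).mean()-.078;c=cx*ex+cy*ey;print("length",(r@ex).mean()-(l@ex).mean(),"centre",c)
g=c+.007*ex;delta((*g,.088),np.degrees(y))
E
```

```text
yaw top side -5.078803423664526 near end -4.219269827417591
x lo/hi [0.4566 0.457  0.4574 0.4573] [0.6539 0.6554 0.6557] y hi [-0.0222 -0.0222 -0.0232]
length 0.1979055344207552 centre [ 0.54605948 -0.14526839]
t 18.5 tcp [ 0.554  -0.1455  0.2495] tool x [0.096 0.995 0.001] y [ 0.995 -0.096 -0.001] q [-0.45  0.51  1.61  0.    1.02 -0.36]
shift cm in tool axes now [-0.06 -0.09 16.15]
turn about tool z -0.015 ; shift after turn, axes: [-0.05 -0.09 16.15]
```

```bash
python3 -m crank '[[-0.05,-0.1,3,0,0,-0.015,1],[0,0,4,0,0,0,1],[0,0,4,0,0,0,1],[0,0,3,0,0,0,1],[0,0,1,0,0,0,1]]';  python3 -m crank '[[0,0,0.4,0,0,0,1],[0,0,0.2,0,0,0,1],[0,0,0.2,0,0,0,1],[0,0,0,0,0,0,1]]'
```

```text
time: 19.12
position: [0.5523, -0.1438, 0.0977]
tool_rot: [0.734, 0.679, -0.001, -0.002]
ft_force: [-0.2, 0.3, -1.5]
grip_width: 0.0436
grip_force: 35.0
time: 19.62
position: [0.5537, -0.1464, 0.0918]
tool_rot: [0.735, 0.678, 0.0, 0.0]
ft_force: [0.1, 0.1, -2.9]
grip_width: 0.0435
grip_force: 35.0
```

```bash
python3 -m crank '[[0,0,0.3,0,0,0,1],[0,0,0.2,0,0,0,1],[0,0,0,0,0,0,1]]';  python3 -m crank '[[0,0,0.1,0,0,0,1],[0,0,0,0,0,0,1]]'
```

```text
time: 20.0
position: [0.5533, -0.1462, 0.086]
tool_rot: [0.735, 0.678, -0.0, -0.0]
ft_force: [0.4, -0.0, -3.1]
grip_width: 0.0436
grip_force: 35.0
time: 20.25
position: [0.5535, -0.1463, 0.0856]
tool_rot: [0.735, 0.678, -0.0, 0.0]
ft_force: [-1.5, -0.0, 1.2]
grip_width: 0.0437
grip_force: 35.0
```

```bash
python3 -m crank '[[0,0,0,0,0,0,0.33],[0,0,0,0,0,0,0.33],[0,0,0,0,0,0,0.33],[0,0,-0.5,0,0,0,0.33],[0,0,-1.5,0,0,0,0.33]]';  python3 -m crank '[[0,0,-3,0,0,0,0.33],[0,0,-4,0,0,0,0.33],[0,0,-4,0,0,0,0.33],[0,0,-2,0,0,0.12,0.33],[0,0,0,0,0,0.17,0]]'>/dev/null; python3 -m crank '[[0,0,0,0,0,0.17,0],[0,0,0,0,0,0.17,0],[0,0,0,0,0,0.17,0],[0,0,0,0,0,0.17,0],[0,0,0,0,0,0.17,0]]'>/dev/null;  python3 -m crank '[[0,0,0,0,0,0.17,0],[0,0,0,0,0,0.17,0],[0,0,0,0,0,0,0]]';  python3 -c "
from h import *
delta((.469,.192,.19),-90)"
```

```text
time: 20.88
position: [0.553, -0.1461, 0.1053]
tool_rot: [0.735, 0.678, -0.0, -0.001]
ft_force: [-0.1, 0.7, 0.6]
grip_width: 0.0584
grip_force: 0.0
time: 22.5
position: [0.5535, -0.1462, 0.2363]
tool_rot: [1.0, 0.006, 0.0, 0.0]
ft_force: [0.1, -0.4, -0.7]
grip_width: 0.0871
grip_force: 0.0
t 22.5 tcp [ 0.5535 -0.1462  0.2363] tool x [1.    0.013 0.001] y [ 0.013 -1.     0.001] q [-0.45  0.53  1.62 -0.    0.99  1.1 ]
shift cm in tool axes now [ -8.02 -33.93   4.6 ]
turn about tool z 0.013 ; shift after turn, axes: [ -8.45 -33.83   4.6 ]
```

```bash
python3 -m crank '[[-1,-4,0,0,0,0,0],[-1,-4,0,0,0,0,0],[-1,-4,0,0,0,0,0],[-1,-4,0,0,0,0,0],[-1,-4,0,0,0,0,0]]'>/dev/null;  python3 -m crank '[[-1,-5,0,0,0,0,0],[-1,-5,1,0,0,0,0],[-1,-4,1,0,0,0,0],[0,0,0,0,0,0,0]]'; python3 - <<'E'
from h import *
delta((.469,.192,.122),-90)
i=cams.camera_info("wrist");im=cams.camera("wrist");cv2.imwrite("pics/w4.png",im[:,:,::-1])
np.save("w4.npy",i["pose"])
t=cams.camera("top");cv2.imwrite("pics/t4.png",t[:,:,::-1])
b=cv2.resize(t[190:300,330:420],(393,480),interpolation=cv2.INTER_CUBIC)
cv2.imwrite("pics/w4b.png",np.hstack([im[:,120:520],b])[:,:,::-1])
E
```

```text
time: 23.62
position: [0.4682, 0.195, 0.2151]
tool_rot: [1.0, 0.009, -0.001, 0.0]
ft_force: [0.5, -0.1, 1.1]
grip_width: 0.0875
grip_force: 0.0
t 23.62 tcp [0.4682 0.195  0.2151] tool x [ 1.     0.018 -0.002] y [ 0.018 -1.    -0.   ] q [0.17 0.49 1.8  0.   0.86 1.73]
shift cm in tool axes now [0.09 0.3  9.31]
turn about tool z 0.018 ; shift after turn, axes: [0.09 0.3  9.31]
```

View pics/w4b.png

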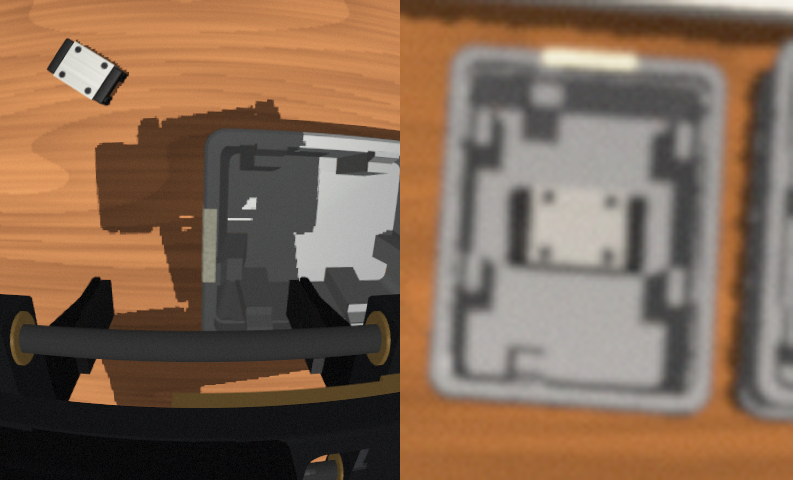

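The right crop shows the carriage lying flat in the middle of the bottom tote. The wrist view shows the spare tote's card centred at about (329,246), with the outer edge at column about 323.

```bash
python3 - <<'E'
from h import *
i=dict(cams.camera_info("wrist"));i["pose"]=np.load("w4.npy")
W=lambda u:onz("wrist",u,.072,i).round(4)[:2]
g=cv2.imread("pics/w4.png").astype(int)
for r in(160,200,225,260,290):print(r,g[r,318:345].mean(1).astype(int))
E=[(322.5,225),(322.5,265)];print("card outer",[W(u) for u in E],"edge far",W((325,165)),W((322.5,300)),"card ends",W((329,208)),W((329,283)))
im=cv2.imread("pics/t4.png");hsv=cv2.cvtColor(im,cv2.COLOR_BGR2HSV);m=(hsv[...,1]<75).astype(np.uint8)*255
s=np.zeros_like(m);s[200:290,333:408]=m[200:290,333:408]
c=max(cv2.findContours(s,0,1)[0],key=cv2.contourArea);r=cv2.minAreaRect(c);w=np.array([onz("top",p,.072) for p in cv2.boxPoints(r)])
print("bottom",w.mean(0).round(4))
E
```

```text
160 [63 63 67 61 61 63 63 65 70 70 79 74 80 76 73 81 78 78 76 79 76 74 63 54
 54 50 54]
200 [63 66 67 62 62 62 64 63 68 76 80 75 79 77 77 76 73 76 80 78 80 63 53 51
 54 55 56]
225 [ 58  58  58  61  81 112 131 137 136 137 137 140 139 142 137 135 133 133
 115  80  70  59  54  52  51  55  53]
260 [ 62  63  63  75 101 122 130 134 139 140 141 139 136 138 132 134 133 120
  73  58  60  54  59  58  54  57  59]
290 [50 52 54 58 59 63 68 71 75 76 76 73 75 76 75 76 75 74 69 58 53 53 55 58
 57 59 58]
card outer [array([0.4839, 0.1933]), array([0.4555, 0.1928])] edge far [0.5234 0.1925] [0.4287 0.1922] card ends [0.4954 0.1893] [0.4421 0.1879]
bottom [ 0.5462 -0.1445  0.072 ]
```

```bash
python3 -m crank '[[0.3,0.6,2,0,0,0.018,0],[0,0,2.5,0,0,0,0],[0,0,2.5,0,0,0,0],[0,0,1.5,0,0,0,0],[0,0,0.6,0,0,0,0]]' 30;  python3 -m crank '[[0,0,0,0,0,0,1],[0,0,0,0,0,0,1],[0,0,0,0,0,0,1],[0,0,0,0,0,0,1],[0,0,0,0,0,0,1]]'; python3 -m crank '[[0,0,0,0,0,0,1],[0,0,0,0,0,0,1],[0,0,0,0,0,0,1],[0,0,0,0,0,0,1],[0,0,0,0,0,0,1]]'
```

```text
time: 24.35
position: [0.4733, 0.186, 0.1238]
tool_rot: [1.0, -0.004, -0.0, 0.0]
ft_force: [-0.2, -0.1, 0.7]
grip_width: 0.087
grip_force: 0.0
time: 24.98
position: [0.4729, 0.1869, 0.1245]
tool_rot: [1.0, -0.003, 0.0, -0.0]
ft_force: [-0.2, 0.1, 0.6]
grip_width: 0.0449
grip_force: 0.0
time: 25.6
position: [0.4731, 0.1869, 0.1243]
tool_rot: [1.0, -0.003, 0.0, 0.0]
ft_force: [0.1, 1.1, 0.8]
grip_width: 0.0102
grip_force: 29.6
```

```bash
python3 -m crank '[[0,0,-0.6,0,0,0,1],[0,0,-2,0,0,0,1],[0,0,-4,0,0,0,1],[0,0,-4,0,0,0,1],[0,0,-4,0,0,0,1]]';  python3 -m crank '[[0,0,-3.4,0,0,-0.1,1],[0,0,0,0,0,-0.15,1],[0,0,0,0,0,-0.15,1],[0,0,0,0,0,-0.15,1],[0,0,0,0,0,-0.15,1]]'>/dev/null; python3 -m crank '[[0,0,0,0,0,-0.15,1],[0,0,0,0,0,-0.15,1],[0,0,0,0,0,-0.15,1],[0,0,0,0,0,-0.15,1],[0,0,0,0,0,-0.15,1]]'>/dev/null;  python3 -m crank '[[0,0,0,0,0,-0.037,1],[0,0,0,0,0,0,1]]';  python3 -c "
from h import *
delta((.451,-.133,.30),-5)"
```

```text
time: 26.22
position: [0.4719, 0.1869, 0.2713]
tool_rot: [1.0, -0.004, -0.001, -0.0]
ft_force: [1.6, 0.1, -2.6]
grip_width: 0.0093
grip_force: 29.9
time: 27.72
position: [0.4723, 0.1868, 0.304]
tool_rot: [0.739, 0.674, -0.001, -0.0]
ft_force: [-0.4, -0.4, -2.0]
grip_width: 0.0096
grip_force: 29.9
t 27.73 tcp [0.4723 0.1868 0.304 ] tool x [ 0.093  0.996 -0.   ] y [ 0.996 -0.093 -0.001] q [0.16 0.36 1.71 0.   1.08 0.25]
shift cm in tool axes now [-32.04   0.85   0.4 ]
turn about tool z -0.006 ; shift after turn, axes: [-32.05   0.67   0.4 ]
```

```bash
python3 -m crank '[[-2.5,0.1,0,0,0,0,1],[-4,0.1,0,0,0,0,1],[-4.5,0.1,0,0,0,0,1],[-4.5,0.1,0,0,0,0,1],[-4.5,0.1,0,0,0,0,1]]'>/dev/null;  python3 -m crank '[[-4.5,0.1,0,0,0,0,1],[-4.5,0.1,0,0,0,0,1],[-3,0,2,0,0,0,1],[0,0,3,0,0,0,1],[0,0,1.5,0,0,0,1]]'; python3 -m crank '[[0,0,0,0,0,0,1]]' >/dev/null; python3 - <<'E'
from h import *
delta((.451,-.133,.182),-5)
i=cams.camera_info("wrist");im=cams.camera("wrist");cv2.imwrite("pics/w5.png",im[:,:,::-1])
np.save("w5.npy",i["pose"])
s=cams.camera("scene");cv2.imwrite("pics/s5.png",s[:,:,::-1])
cv2.imwrite("pics/w5b.png",np.hstack([im[:,180:600],cv2.resize(s[150:270,190:340],(380,480))[:,:]])[:,:,::-1])
E
```

```text
time: 28.98
position: [0.4498, -0.1327, 0.2379]
tool_rot: [0.74, 0.673, -0.001, -0.001]
ft_force: [-0.5, 0.8, -3.2]
grip_width: 0.01
grip_force: 29.9
t 29.1 tcp [ 0.4499 -0.1322  0.2383] tool x [0.092 0.996 0.001] y [ 0.996 -0.092 -0.003] q [-0.52  0.41  1.87 -0.    0.87 -0.43]
shift cm in tool axes now [-0.07  0.14  5.62]
turn about tool z -0.005 ; shift after turn, axes: [-0.07  0.13  5.62]
```

View pics/w5b.png

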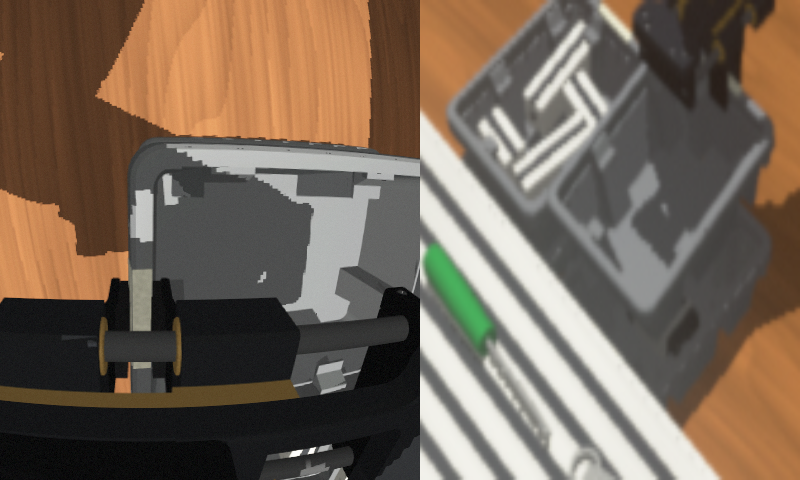

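```bash
python3 - <<'E'
from h import *
i=dict(cams.camera_info("wrist"));i["pose"]=np.load("w5.npy")
g=cv2.imread("pics/w5.png").mean(2).astype(int)
for c in(380,420,460,500,540,580):print(c,g[126:180:1,c].tolist())
for r in(170,200,230,260):print(r,g[r,300:345].tolist())
E
```

```text
380 [158, 158, 160, 162, 161, 159, 161, 161, 161, 162, 122, 87, 87, 75, 77, 74, 71, 83, 125, 149, 149, 150, 156, 178, 197, 195, 193, 194, 192, 194, 192, 195, 193, 191, 111, 82, 79, 81, 83, 81, 71, 61, 57, 56, 57, 56, 58, 55, 55, 56, 55, 55, 54, 58]
420 [138, 141, 140, 140, 140, 140, 141, 139, 140, 139, 87, 82, 61, 71, 78, 78, 81, 68, 60, 126, 148, 150, 152, 149, 178, 192, 191, 193, 192, 192, 192, 189, 191, 193, 189, 190, 191, 192, 189, 189, 188, 185, 183, 183, 181, 183, 183, 177, 138, 101, 102, 106, 61, 58]
460 [151, 150, 150, 153, 150, 150, 148, 148, 150, 150, 149, 153, 117, 75, 61, 72, 75, 77, 80, 70, 75, 138, 149, 149, 150, 159, 189, 189, 189, 191, 189, 188, 191, 191, 188, 189, 190, 190, 189, 188, 188, 188, 124, 75, 69, 69, 71, 67, 155, 181, 181, 180, 183, 183]
500 [158, 155, 154, 156, 155, 153, 156, 157, 157, 156, 155, 155, 155, 153, 156, 133, 80, 91, 94, 74, 77, 80, 66, 98, 139, 148, 149, 148, 178, 188, 187, 188, 188, 186, 188, 187, 187, 185, 187, 188, 188, 188, 188, 159, 100, 63, 71, 77, 85, 85, 84, 83, 86, 85]
540 [143, 140, 140, 139, 144, 139, 140, 139, 141, 140, 140, 139, 14
[... 526 characters left out ...]
1, 83, 79, 81, 80, 81, 79, 82, 77, 79, 82, 78, 81, 79, 81, 80, 81, 79, 79, 79, 80, 76, 68, 58]
200 [64, 67, 67, 65, 68, 65, 62, 61, 55, 57, 64, 73, 74, 73, 72, 95, 180, 200, 200, 202, 197, 198, 200, 197, 198, 199, 196, 197, 194, 198, 195, 195, 177, 120, 55, 55, 63, 79, 84, 78, 80, 80, 76, 78, 136]
230 [66, 64, 65, 66, 67, 65, 67, 70, 61, 74, 118, 155, 162, 160, 160, 167, 198, 196, 198, 198, 199, 195, 197, 198, 196, 196, 196, 195, 196, 195, 194, 193, 158, 97, 54, 57, 66, 80, 80, 79, 79, 80, 78, 76, 79]
260 [145, 145, 146, 146, 150, 153, 153, 145, 117, 78, 62, 69, 73, 74, 73, 74, 79, 79, 83, 79, 81, 79, 81, 77, 80, 79, 77, 79, 78, 79, 80, 78, 68, 58, 53, 60, 74, 78, 78, 77, 80, 76, 79, 78, 79]
```

```bash
python3 - <<'E'
from h import *
i=dict(cams.camera_info("wrist"));i["pose"]=np.load("w5.npy")
pos=np.array([.4499,-.1322,.2383]);
def cast(uv,droop):
    a=np.radians(-4.8);n=np.array([np.sin(droop)*np.cos(a),np.sin(droop)*np.sin(a),np.cos(droop)])
    P=pos-[0,0,.052];c,d=ray("wrist",uv,i);return c+d*(n@(P-c))/(n@d)
for dr in(0,.044):
    t=np.array([cast(u,dr) for u in[(380,149),(420,150),(460,151.5),(500,153.5),(540,156.5),(580,161)]]);l=np.array([cast(u,dr) for u in[(315.5,200),(315.5,230)]]);li=np.array([cast(u,dr) for u in[(332.5,200),(332.5,230)]])
    p=np.polyfit(t[:,0],t[:,1],1);yaw=np.arctan(p[0]);ex=np.array([np.cos(yaw),np.sin(yaw)]);ey=np.array([-ex[1],ex[0]])
    yy=(t[:,:2]@ey).mean()-.078;xx=((l[:,:2]@ex).mean()-.0+ (li[:,:2]@ex).mean()-.009)/2+.1
    print("droop",dr,"yaw",np.degrees(yaw),"bead w",(li-l)[:,:2]@ex,"spare centre at rim",xx*ex+yy*ey,"rel to bottom (ex,ey)",(xx*ex+yy*ey-[.546,-.1448])@np.c_[ex,ey])
E
```

```text
droop 0 yaw -4.669834033771368 bead w [0.00673525 0.0068833 ] spare centre at rim [ 0.54598971 -0.1456345 ] rel to bottom (ex,ey) [ 5.76853060e-05 -8.32570719e-04]
droop 0.044 yaw -4.841208816513199 bead w [0.00673986 0.00688773] spare centre at rim [ 0.54581629 -0.14590766] rel to bottom (ex,ey) [-8.95745532e-05 -1.11921693e-03]
```

```bash
python3 -m crank '[[0.1,-0.3,0,-0.035,0,0,1],[0,0,1.5,0,0,0,1],[0,0,1.5,0,0,0,1],[0,0,1,0,0,0,1],[0,0,0,0,0,0,1]]';  python3 -m crank '[[0,0,0.4,0,0,0,1],[0,0,0.3,0,0,0,1],[0,0,0.2,0,0,0,1],[0,0,0,0,0,0,1]]'
```

```text
time: 29.82
position: [0.4493, -0.1312, 0.1992]
tool_rot: [0.738, 0.674, 0.012, 0.013]
ft_force: [0.3, -0.1, -1.8]
grip_width: 0.0095
grip_force: 29.9
time: 30.32
position: [0.4499, -0.1315, 0.1904]
tool_rot: [0.738, 0.674, 0.012, 0.013]
ft_force: [-0.4, -0.5, -1.0]
grip_width: 0.0094
grip_force: 30.0
```

```bash
python3 -m crank '[[0,0,0.2,0,0,0,1],[0,0,0.2,0,0,0,1],[0,0,0,0,0,0,1]]';  python3 -m crank '[[0,0,0.2,0,0,0,1],[0,0,0.1,0,0,0,1],[0,0,0,0,0,0,1]]'
```

```text
time: 30.7
position: [0.4498, -0.1314, 0.1863]
tool_rot: [0.738, 0.674, 0.012, 0.013]
ft_force: [-0.6, 0.3, 0.4]
grip_width: 0.0092
grip_force: 30.3
time: 31.08
position: [0.4498, -0.1314, 0.1833]
tool_rot: [0.738, 0.674, 0.012, 0.013]
ft_force: [-1.2, -0.4, 0.3]
grip_width: 0.0097
grip_force: 30.7
```

```bash
python3 -m crank '[[0,0,0.1,0,0,0,1],[0,0,0.1,0,0,0,1],[0,0,0,0,0,0,1]]';  python3 -m crank '[[0,0,0,0,0,0,0.5],[0,0,0,0,0,0,0.5],[0,0,0,0,0,0,0.5],[0,0,0,0,0,0,0.5],[0,0,0,0,0,0,0.5]]'; python3 -m crank '[[0,0,-0.7,0,0,0,0.5],[0,0,-2,0,0,0,0.5],[0,0,-4,0,0,0,0.5],[0,0,-4,0.035,0,0,0.5]]'
```

```text
time: 31.45
position: [0.4499, -0.1314, 0.1823]
tool_rot: [0.738, 0.674, 0.012, 0.013]
ft_force: [-2.3, 1.0, 11.1]
grip_width: 0.0095
grip_force: 31.0
time: 32.08
position: [0.4498, -0.1313, 0.1811]
tool_rot: [0.738, 0.674, 0.012, 0.013]
ft_force: [-0.4, 0.1, 1.1]
grip_width: 0.0425
grip_force: 0.0
time: 32.58
position: [0.4454, -0.1307, 0.2895]
tool_rot: [0.739, 0.674, -0.0, -0.001]
ft_force: [0.5, 1.0, 0.2]
grip_width: 0.0438
grip_force: 0.0
```

```bash
python3 -m crank '[[5,0,0,0,0,0,0.5],[5,0,0,0,0,0,0.5],[5,0,0,0,0,0,0.5],[5,0,0,0,0,0,0.5],[5,0,0,0,0,0,0.5]]'>/dev/null; python3 -m crank '[[5,0,0,0,0,0,0.5],[5,0,0,0,0,0,0.5],[0,0,0,0,0,0,0.5]]'; python3 - <<'E'
from h import *
t=cams.camera("top");s=cams.camera("scene")
cv2.imwrite("pics/fin.png",np.hstack([cv2.resize(t[180:330,320:500],(400,333)),cv2.resize(s[130:280,170:350],(400,333))])[:,:,::-1])
hsv=cv2.cvtColor(t,cv2.COLOR_RGB2HSV);m=(hsv[...,1]<75).astype(np.uint8)*255
for r in(225,240,255):a=[c for c in range(325,412) if m[r,c]];L=onz("top",(a[0]-.5,r),.130)[:2];print(r,a[0],L.round(4))
sm=np.zeros_like(m);sm[196:292,325:409]=m[196:292,325:409]
c=max(cv2.findContours(sm,0,1)[0],key=cv2.contourArea);r=cv2.minAreaRect(c);w=np.array([onz("top",p,.130) for p in cv2.boxPoints(r)])
e=[w[1]-w[0],w[2]-w[1]];print(r,w.mean(0).round(4),[(round(float(np.linalg.norm(v)),3),round(float(np.degrees(np.arctan2(v[1],v[0]))),1)) for v in e])
E
```

```text
time: 33.58
position: [0.4778, 0.2205, 0.2887]
tool_rot: [0.737, 0.676, 0.001, 0.0]
ft_force: [0.6, -1.1, -0.0]
grip_width: 0.0434
grip_force: 0.0
225 340 [ 0.5759 -0.0679]
240 338 [ 0.5402 -0.0627]
255 337 [ 0.5048 -0.0599]
((371.647216796875, 238.93907165527344), (67.39971160888672, 87.5626220703125), 4.085616588592529) [ 0.5434 -0.1423  0.13  ] [(0.208, -4.8), (0.159, -94.9)]
```

View pics/fin.png

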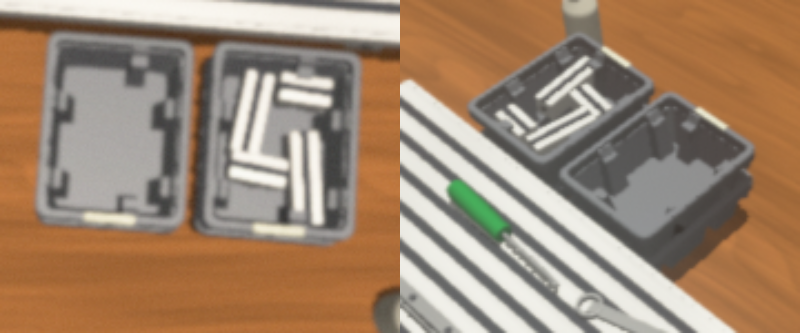

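The spare tote stands on the lugs with its card at the near end (opposite the bottom's) and its rim level with the full stack. I'll make one numeric check of the far end's height and the wrist force, without another picture.

```bash
python3 - <<'E'
from h import *
s=cams.camera("scene");t=cams.camera("top");g=s.mean(2);gt=t.mean(2)
i=cams.camera_info("scene");j=cams.camera_info("top")
def proj(i,P):
    T=np.linalg.inv(i["pose"]);q=T[:3,:3]@P+T[:3,3];u=np.array(i["intrinsics"])@q;return u[:2]/u[2]
a=np.radians(-4.8);ex=np.array([np.cos(a),np.sin(a),0]);ey=np.array([-ex[1],ex[0],0]);c=np.array([.546,-.1448,.130])
px=lambda im,p:int(cv2.getRectSubPix(im.astype(np.float32),(1,1),tuple(map(float,p)))[0,0])
for yb in(-.04,0.,.04):
    for nm,im,inf in(("scene",g,i),("top",gt,j)):
        print(yb,nm,"far edge, 85..115mm step 2:",[px(im,proj(inf,c+ex*(x/1000)+ey*yb)) for x in range(85,116,2)])
for xb in(-.07,-.02,.03,.07):
    for nm,im,inf in(("scene",g,i),("top",gt,j)):
        print(xb,nm,"+y edge 63..93:",[px(im,proj(inf,c+ex*xb+ey*(y/1000))) for y in range(63,94,2)])
E
```

```text
-0.04 scene far edge, 85..115mm step 2: [90, 95, 108, 127, 140, 140, 133, 117, 98, 83, 79, 77, 77, 77, 80, 94]
-0.04 top far edge, 85..115mm step 2: [104, 105, 111, 124, 139, 144, 129, 105, 81, 64, 55, 58, 71, 86, 108, 140]
0.0 scene far edge, 85..115mm step 2: [93, 95, 101, 122, 139, 141, 133, 116, 97, 84, 80, 78, 77, 77, 79, 89]
0.0 top far edge, 85..115mm step 2: [103, 99, 104, 121, 139, 146, 137, 113, 86, 66, 57, 59, 71, 86, 105, 136]
0.04 scene far edge, 85..115mm step 2: [146, 146, 147, 147, 146, 144, 134, 118, 98, 84, 79, 78, 78, 77, 79, 89]
0.04 top far edge, 85..115mm step 2: [96, 96, 102, 123, 141, 147, 139, 119, 90, 68, 59, 60, 68, 83, 101, 131]
-0.07 scene +y edge 63..93: [74, 75, 81, 93, 115, 131, 137, 132, 119, 101, 84, 74, 70, 77, 88, 99]
-0.07 top +y edge 63..93: [84, 79, 84, 109, 137, 157, 166, 162, 149, 137, 126, 121, 117, 117, 118, 117]
-0.02 scene +y edge 63..93: [144, 144, 144, 144, 143, 143, 141, 132, 119, 98, 82, 72, 70, 69, 70, 71]
-0.02 top +y edge 63..93: [96, 80, 80, 94, 119, 144, 158, 157, 144, 130, 120, 114, 113, 112, 113, 112]
0.03 scene +y edge 63..93: [145, 145, 145, 145, 145, 144, 140, 127, 110, 93, 81, 75, 73, 72, 71, 70]
0.03 top +y edge 63..93: [131, 119, 119, 135, 150, 158, 160, 153, 141, 130, 118, 116, 113, 114, 116, 116]
0.07 scene +y edge 63..93: [147, 146, 146, 146, 146, 145, 142, 135, 116, 96, 83, 77, 75, 74, 73, 72]
0.07 top +y edge 63..93: [78, 80, 96, 122, 143, 155, 156, 148, 136, 125, 119, 116, 115, 115, 115, 115]
```

```bash
python3 -c "
from rig import ticket
print(ticket.hand_in())"
```

```text
the job is handed in; nothing more can be done
None
```

I handed the job in at about 34 s: the spare tote stands turned end for end on the bottom tote's lugs, centred and level within about 2 mm by my camera check, with the carriage flat inside. No verdict came back, and I viewed 11 pictures against the limit of 10.

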